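# Put the dried pastry tools away

## Task

The washed pastry tools are dry. First lift the red retaining bar out of its two brackets on the drying rack and lay it, handle up, along the middle of the cork mat, before anything leaves the rack. Then put the two steel tubes in the blue tray and the two wooden rolling pins in the green tray, each lying centred lengthways in a groove of its own, and leave the lime where it stands.

Things in the scene. Friction and masses are not known exactly. Their poses are not given: they have to be found in the camera images.
- rack: Black fixed drying rack, 100 (x) x 270 (y) mm. Rails along y at x = +-26 mm (8 thick, up to 39 high, clear between down to the 8 mm base) hold four rods along x at y = +-27, +-81 mm. At y = +-127 stand brackets (34 x 10, 79 high), each with an 18 wide, 22 deep slot open at the top; the bar lies in both, across the rods at mid length, 1 mm above them. Origin: centre of underside, z up.
- bar: Loose red retaining bar, 280 long (its y) x 14 wide (x) x 12 mm thick, about 90 g, with an upright handle tab on its middle, 12 thick (x) x 44 long (y), rising from 12 to 40 mm above the bar's underside. Origin: centre of the bar's underside, z up. At the start in the rack's slots, underside 57 mm above the worktop; it lifts straight up.
- tube1: Plain steel tube (pastry former), 24 mm across, 130 long, dark ends, about 70 g. Origin on its axis at mid length; its x runs along it (it may roll about x). At the start in one of the rack's four notches, axis level, 44 mm above the worktop. The two tubes are alike.
- tube2: Second steel tube, same as the first: 24 mm across, 130 long. Origin on its axis at mid length; its x runs along it (it may roll about x). At the start in one of the rack's four notches, axis level, 44 mm above the worktop. 
- pin1: Small wooden rolling pin, barrel 24 mm across and 90 long, with a darker handle 14 mm across and 22 long at each end (134 overall), about 50 g. Origin on its axis at mid length; its x runs along it (it may roll about x). At the start in one of the rack's four notches, axis level, 44 mm above the worktop. The two pins are alike.
- pin2: Second wooden rolling pin, same as the first: barrel 24 mm across and 90 long, 134 overall. Origin on its axis at mid length; its x runs along it (it may roll about x). At the start in one of the rack's four notches, axis level, 44 mm above the worktop. 
- blue_tray: Blue plastic tray for the tubes, fixed, 174 (x) x 140 (y) mm, walls 4 thick, 20 high, floor 4. Cross ribs at x = +-26 mm (8 thick, tops 30 high, clear between down to the floor) have V notches forming two grooves along x at y = +-27 mm; the V sides slope 30 deg, 17 mm to each side, so a 24 mm round centres itself, axis then 34 mm above the worktop. Origin: centre of underside, z up.
- green_tray: Green plastic tray for the pins, fixed, 174 (x) x 140 (y) mm, walls 4 thick, 20 high, floor 4. Cross ribs at x = +-26 mm (8 thick, tops 30 high, clear between down to the floor) have V notches forming two grooves along x at y = +-27 mm; the V sides slope 30 deg, 17 mm to each side, so a 24 mm round centres itself, axis then 34 mm above the worktop. Origin: centre of underside, z up.
- mat: Brown cork mat for the bar, 80 (its x) x 310 (its y) x 4 mm thick, fixed to the worktop; nothing lies on it at the start. Origin at the centre of its underside, z up: its top is 4 mm above the origin.
- lime: A whole green lime, 53 mm across and 54 tall, standing loose beside the work. Origin at its underside. Not to be disturbed.

How it is judged:
By the outcome, as a careful person would: the job done as asked, in the order asked, and still so for the second after the job is handed in, with the robot touching nothing.
It also fails if it takes over 128 s, if anything falls off the work surface, if the arm or the gripper's body presses on something with over 40 N, if the wrist force passes 120 N, or if a joint passes its speed limit or range.

## Robot

A 7-joint arm with a two-finger parallel gripper is mounted at the origin on the work surface. World frame = base frame: x ahead of the robot, y to its left, z up, the work surface at z = 0. Lengths are in m, angles in rad, forces in N, time in s.
With the tool pointing down it reaches from about 0.35 to 0.9 m from the base axis. Payload 19.9 kg.
Tool frame: the origin (TCP) lies at the very end of the fingers, on their centre line; the grasp point (between the pads) lies 19 mm behind it; x points along the fingers, z is the direction in which the jaws open and shut, and the axes are right-handed (so a half turn about x gives the same grasp; the last joint's range is limited). The gripper opens to 94 mm and grips with 3 to 60 N. Pads are 16 mm wide; open, the fingers measure 119 mm over their backs; the gripper's body (75 mm by 177 mm) begins 78 mm behind the grasp point.
Start: joints at [-1.349, 0.417, -0.01, 1.614, 0.005, 1.111, -0.053], TCP at [0.162, 0.604, 0.205] pointing down, gripper open.
Joint ranges: [-2.81, 2.81], [-0.39, 2.02], [-1.27, 1.25], [0.06, 2.57], [-1.19, 4.33], [0.19, 2], [-2.82, 2.82]. Speed limits (rad/s): [1.89, 1.89, 2.39, 2.39, 3.01, 3.01, 3.01].

## Interface

Orientations are given as a rotation vector (axis times angle).
In Python, from rig import ctrl gives the robot as it stands. Calls block until the motion is done:
- ctrl.reach(position, orientation): joint-space move of the TCP to a pose.
- ctrl.movel(position, rot=None, max_speed=0.15, max_force=None): straight line of the TCP; rot=None keeps the orientation; max_speed is the mean speed in m/s. With max_force (N) it stops when the force on the tool has changed by that much, and returns True; else False.
- ctrl.goto_joints(angles): joint-space move.
- ctrl.gripper_open() and ctrl.close(strength=None): open the fingers fully, or close them until they stop; strength is the grip in N (None keeps the last).
- ctrl.pause(seconds).
- ctrl.inverse_kinematics(position, orientation): joint angles nearest the present ones, or None.
- ctrl.state(): the state.
- ctrl.camera(name): name is "side" or "top"; returns the picture (400x640x3 uint8, red, green, blue); there is no depth.
- ctrl.camera_params(name): a dict with "fx", "fy", "cx", "cy" (pixels), "R" (3x3) and "t" (3): a world point X has camera coordinates R X + t. Camera axes: x right, y down, z forward; pixel columns grow to the right and rows downward; lengths in m; the calibration is good to about 2 mm. A picture is of the moment at which its call begins. camera_params takes no time and is no camera call.
A pose or a line that the arm cannot do raises ctrl.PlanningError and nothing moves.
- ctrl.sign_off(): hands the job in, once; it reports no verdict.
The state is a dict: "t": time; "joint_positions": joint angles; "joint_velocities": joint speeds; "joint_torque": joint torques, N m; "eef_pos": TCP position; "tcp_rot": TCP orientation; "wrist_force": force on the tool from outside, world axes, zero at the start; "wrist_torque": the same for the moment, N m; "grip_width": finger opening in m.
Only numpy, scipy, OpenCV 4.12 (cv2) and the standard library are available. Lean on these libraries where they do the work, as an engineer would, in place of code of your own. Each camera call takes 0.05 s, during which the arm holds its last target. There are 200 camera calls.

## Working session

There is one attempt and no reset: what is moved stays moved. The work goes in short steps, each a Python script; the robot and the scene stay as the last script left them, time stands still between calls to the robot, and variables do not carry over. Pictures are saved under pics/ and viewed, about 12 in all and at most 16, crops included, and the job is handed in when it is done.

```bash
mkdir -p pics; ls; python3 - <<'E'
from rig import ctrl
import cv2
for n in("top","side"):
    im=ctrl.camera(n); cv2.imwrite(f"pics/{n}0.png",im[:,:,::-1])
    p=ctrl.camera_params(n); print(n,p)
s=ctrl.state(); print(s["t"],s["eef_pos"],s["tcp_rot"],s["grip_width"])
E
```

```text
pics
top {'fx': 394.7439427552295, 'fy': 394.7439427552295, 'cx': 317.0415352569665, 'cy': 200.44289097109714, 'R': array([[ 0.00400959, -0.99934007,  0.03610192],
       [-0.99427388, -0.00783933, -0.10657389],
       [ 0.10678657, -0.03546787, -0.99364916]]), 't': array([-0.02045102,  0.57403292,  0.94797148])}
side {'fx': 379.2769280163925, 'fy': 379.2769280163925, 'cx': 327.7285619868141, 'cy': 200.02926695895584, 'R': array([[ 0.88054283, -0.47351835, -0.02060816],
       [-0.31445868, -0.55112164, -0.77290405],
       [ 0.35462665,  0.68705553, -0.63418817]]), 't': array([-0.50369561,  0.21221124,  0.69621433])}
0.1 [0.16227569 0.60321378 0.20488448] [-1.01422436  1.32297295  1.01297779] 0.0935319508654178
```

View pics/top0.png

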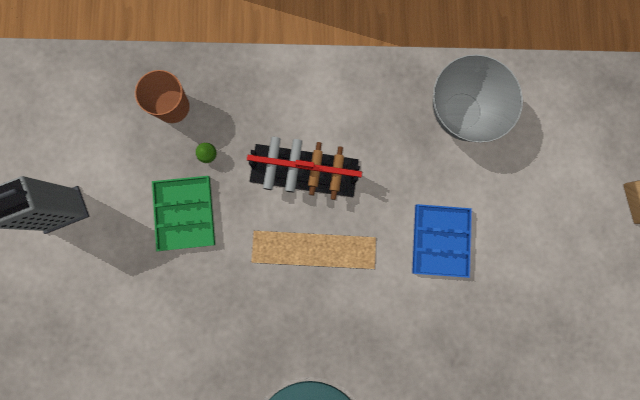

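View pics/side0.png

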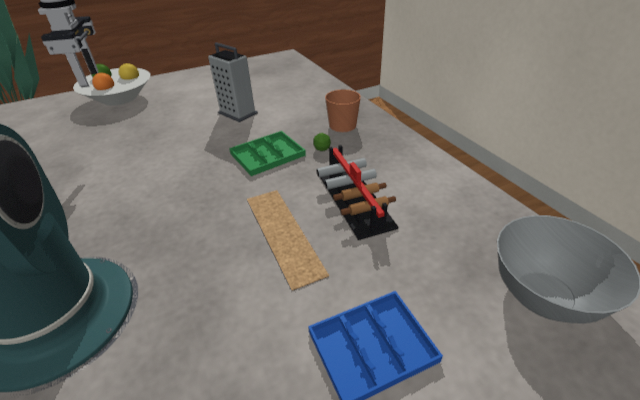

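The top view shows the tubes (270,165 and 295,165), pins (315,168 and 337,172), red bar and mat (314,250). It also shows the green tray (184,213), blue tray (442,241) and lime (205,152). The rods sit 54 mm apart, which is too close to straddle one with the fully open jaws. I'll grip each like pair together (78 mm across) and release it over its tray's crest. First I need to measure.

```bash
cat > h.py <<'E'
import numpy as np, cv2
from rig import ctrl
from scipy.spatial.transform import Rotation as Rn
def ray(cam,px,z):
    p=ctrl.camera_params(cam); px=np.atleast_2d(px).astype(float)
    d=np.c_[(px[:,0]-p["cx"])/p["fx"],(px[:,1]-p["cy"])/p["fy"],np.ones(len(px))]@p["R"]
    c=-p["R"].T@p["t"]
    return c+d*((np.asarray(z)-c[2])/d[:,2])[:,None]
def mask(im,lo,hi):
    return cv2.inRange(cv2.cvtColor(im,cv2.COLOR_RGB2HSV),lo,hi)
def rect(m,cam,z,n=1):
    cs=sorted(cv2.findContours(m,0,cv2.CHAIN_APPROX_NONE)[0],key=cv2.contourArea)[::-1][:n]
    out=[]
    for c in cs:
        P=ray(cam,c[:,0]+0.0,z)[:,:2]
        r=cv2.minAreaRect((P*1000).astype(np.float32)); b=cv2.boxPoints(r)
        e=[b[1]-b[0],b[2]-b[1]]; L=max(e,key=np.linalg.norm)
        out.append((np.round(r[0],1),np.round(r[1],1),round(np.degrees(np.arctan2(L[1],L[0]))%180,1),c[:,0].mean(0).round()))
    return out
def rot(yaw):  # tool down, jaws along yaw (rad)
    z=np.array([np.cos(yaw),np.sin(yaw),0]); x=np.array([0,0,-1.])
    return Rn.from_matrix(np.c_[x,np.cross(z,x),z]).as_rotvec()
E
python3 - <<'E'
from h import *
t=cv2.imread("pics/top0.png")[:,:,::-1].copy()
s=cv2.imread("pics/side0.png")[:,:,::-1].copy()
print("cam",[-ctrl.camera_params(n)["R"].T@ctrl.camera_params(n)["t"] for n in("top","side")])
print("blue",rect(mask(t,(100,120,50),(125,255,255)),"top",10))if 0 else None
B=((100,120,50),(125,255,255));G=((60,120,50),(85,255,255))
for n,im in(("top",t),("side",s)):
    print(n,"blue",rect(mask(im,*B),n,0.01)[0]); print(n,"green",rect(mask(im,*G),n,0.01)[0])
m=t.copy(); mm=mask(t,(8,70,90),(20,255,255)); mm[:225]=0; mm[280:]=0; mm[:,:240]=0; mm[:,390:]=0
print("mat",rect(mm,"top",0.004)[0])
r=mask(t,(0,180,80),(5,255,255))|mask(t,(174,180,80),(180,255,255))
print("bar",rect(r,"top",0.069)[0])
w=mask(t,(6,80,40),(20,255,255)); w[:135]=0;w[205:]=0;w[:,:300]=0;w[:,355:]=0; w[r>0]=0
w=cv2.morphologyEx(w,cv2.MORPH_CLOSE,np.ones((13,3)))
print("pins",*rect(w,"top",0.044,2),sep="\n")
c=cv2.resize(t[125:210,235:375],None,fx=5.5,fy=5.5,interpolation=cv2.INTER_CUBIC)
cv2.imwrite("pics/rack.png",c[:,:,::-1])
E
```

```text
cam [array([0.46959732, 0.01768504, 1.00386631]), array([ 0.26336106, -0.59989282,  0.59516958])]
top blue (array([ 477.6, -335. ]), array([145.1, 175.2]), np.float32(176.1), array([442., 241.]))
top green (array([543.4, 317. ]), array([174.4, 142.4]), np.float32(6.4), array([183., 213.]))
side blue (array([ 479. , -332.2]), array([148.1, 179.6]), np.float32(176.1), array([372., 347.]))
side green (array([543.7, 318.4]), array([182.5, 162.4]), np.float32(6.3), array([267., 152.]))
mat (array([453.4, -10.2]), array([310.1,  80. ]), np.float32(87.1), array([314., 249.]))
bar (array([656.6,  15.4]), array([273.6,  20. ]), np.float32(81.6), array([304., 165.]))
pins
(array([653.4, -11.3]), array([ 26.3, 132.6]), np.float32(172.0), array([315., 168.]))
(array([642.1, -64. ]), array([ 26. , 132.6]), np.float32(172.0), array([336., 173.]))
```

View pics/rack.png

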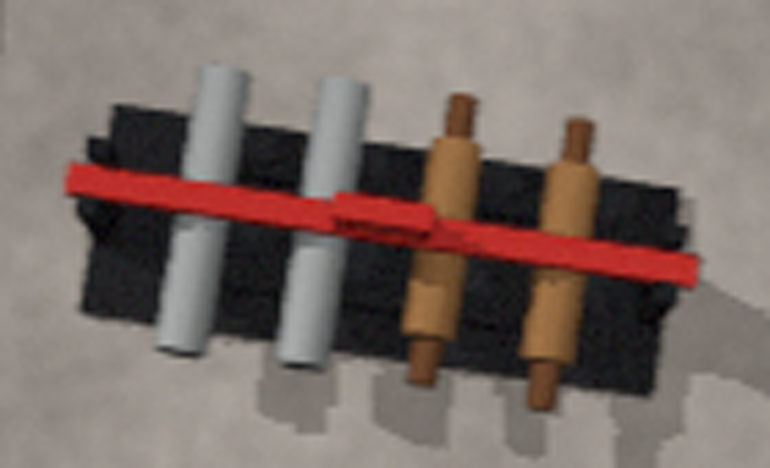

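The crop confirms four rods in their notches, the bar across them and the tab in the middle at about (385,215). The rods lie along -8° and everything is near centred. Next I move the bar.

```bash
python3 - <<'E'
from h import *
f=lambda a,z:ray("top",np.array(a)/5.5+[235,125],z)[:,:2]*1000
b=f([(73,180),(692,270)],.063); print("bar ends",b.round(1),b.mean(0))
for e in([(225,68),(182,350)],[(343,82),(303,364)]):
    q=f(e,.044); print("tube",q.round(1),q.mean(0).round(1),np.degrees(np.arctan2(*(q[0]-q[1])[::-1])))
D=np.pi/180
c=b.mean(0)/1000
s=ctrl.state(); ctrl.movel(s["eef_pos"]+[0,0,.12],max_speed=.3)
q0=np.array(s["joint_positions"])
best=None
for k in(0,np.pi):
    q=ctrl.inverse_kinematics([c[0],c[1],.2],rot(-8.2*D+k)); print(k,None if q is None else np.round(q,2))
    if q is not None and (best is None or abs(q[6])<best[0]): best=(abs(q[6]),k)
k=best[1]; print("k",k)
ctrl.reach([c[0],c[1],.2],rot(-8.2*D+k))
ctrl.movel([c[0],c[1],.074],max_speed=.12)
cv2.imwrite("pics/g1.png",ctrl.camera("side")[120:260,280:460,::-1].repeat(4,0).repeat(4,1))
s=ctrl.state();print(s["t"],s["eef_pos"],s["wrist_force"])
E
```

```text
bar ends [[ 673.   150.5]
 [ 635.8 -121.9]] [654.42044048  14.27474946]
tube [[729.3  86.1]
 [600.8 103.2]] [665.1  94.7] -7.586669110178584
tube [[723.6  32.9]
 [595.   49.5]] [659.3  41.2] -7.350009102312587
0 [-0.55  0.56  0.71  1.56 -0.39  1.17  0.09]
3.141592653589793 [ 0.62  0.72 -1.09  1.51  0.65  1.3   2.46]
k 0
4.6417 [0.65489468 0.01428067 0.07480772] [ 0.07508952 -0.02389722  0.08515718]
```

View pics/g1.png

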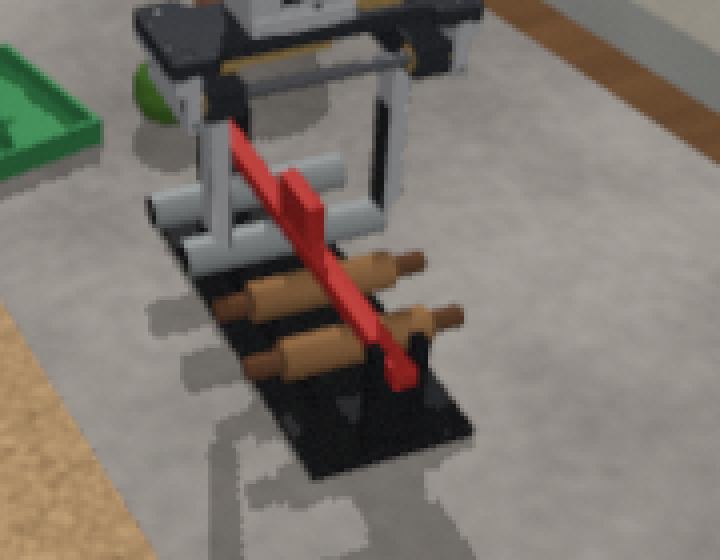

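The open fingers straddle the bar at the tab (crop 300,205) and touch nothing. Now close, lift and lay the bar.

```bash
python3 - <<'E'
from h import *
D=np.pi/180
ctrl.close(30)
s=ctrl.state();p=np.array(s["eef_pos"]);print(s["grip_width"],p)
ctrl.movel(p+[0,0,.055],max_speed=.1)
s=ctrl.state();print(s["grip_width"],s["wrist_force"])
m=[.4534,-.0102]
ctrl.movel([*m,.13],rot(-2.9*D),max_speed=.15)
h=p[2]-.057+.004
print("hit",ctrl.movel([*m,h+.01],max_speed=.1), ctrl.movel([*m,h-.001],max_speed=.03,max_force=4))
s=ctrl.state();print(s["eef_pos"],h,s["wrist_force"])
ctrl.gripper_open()
ctrl.movel([*m,.15],max_speed=.2)
ctrl.movel([.45,.2,.25],max_speed=.3)
for n in("top","side"):cv2.imwrite(f"pics/{n}2.png",ctrl.camera(n)[:,:,::-1])
t=cv2.imread("pics/top2.png")[:,:,::-1].copy()
r=mask(t,(0,180,80),(5,255,255))|mask(t,(174,180,80),(180,255,255))
print("bar",rect(r,"top",0.016)[0],ctrl.state()["t"])
E
```

```text
0.011553889715065567 [0.65439242 0.01428513 0.07396675]
0.011370176652820255 [ 0.20923414 -0.0206458  -1.12933389]
hit False True
[ 0.45348267 -0.01002523  0.02037854] 0.020966749795390125 [ 0.9331958  -0.02700773  1.2807424 ]
bar (array([453.2,  -8.5]), array([274.4,  13.2]), np.float32(87.1), array([313., 249.])) 12.725
```

View pics/side2.png

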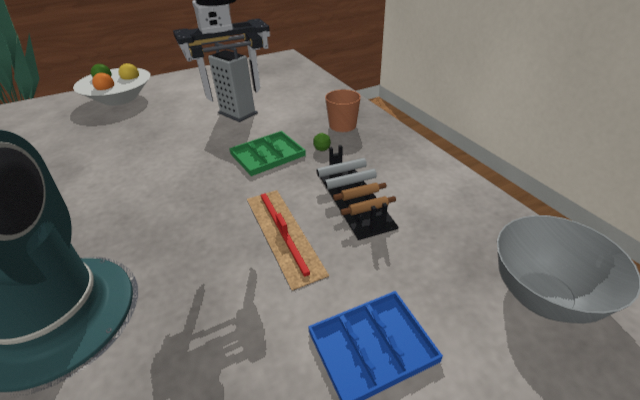

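View pics/top2.png

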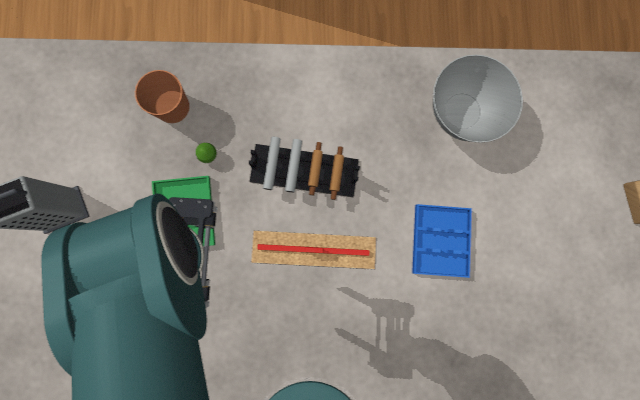

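The bar lies along the mat's centreline, handle up: measured centre (453,-8.5) mm at 87.1°, against the mat's (453,-10) at 87.1°. Next, the tube pair.

```bash
cat >> h.py <<'E'
D=np.pi/180
def pick(x,y,jaw,z=.029):
    ctrl.movel([*np.array(ctrl.state()["eef_pos"])[:2],.25],max_speed=.3)
    c=[]
    for k in(0,-180):
        q=ctrl.inverse_kinematics([x,y,.2],rot((jaw+k)*D))
        if q is not None: c.append((abs(q[6]),k,np.round(q,2)))
    k=min(c,key=lambda a:a[0])[1]; print(c)
    ctrl.reach([x,y,.2],rot((jaw+k)*D))
    ctrl.movel([x,y,.09],max_speed=.2)
    print("hit",ctrl.movel([x,y,z],max_speed=.06,max_force=6))
    return k
def snap(n,f,x0,y0,x1,y1,s=4):
    cv2.imwrite(f"pics/{f}.png",cv2.resize(ctrl.camera(n)[y0:y1,x0:x1,::-1],None,fx=s,fy=s,interpolation=cv2.INTER_CUBIC))
E
python3 - <<'E'
from h import *
k=pick(.662,.0682,82.2)
ctrl.close(20)
s=ctrl.state();print(s["grip_width"],s["eef_pos"],s["wrist_force"],s["t"],k)
snap("side","g3",280,120,460,260)
E
```

```text
[(np.float64(1.4864758322240095), 0, array([-0.49,  0.53,  0.49,  1.52, -0.26,  1.15,  1.49])), (np.float64(1.4303617887207085), -180, array([-0.76,  0.67,  0.94,  1.53, -0.56,  1.23, -1.43]))]
hit False
0.07603507819050509 [0.66253563 0.07002763 0.03021194] [-5.80096311  8.04178746 17.13229009] 16.3167 -180
```

View pics/g3.png

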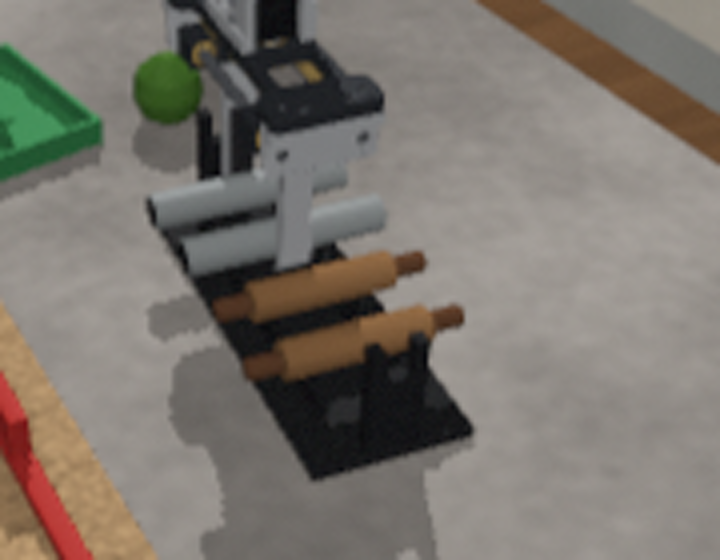

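The jaws have both tubes (76 mm), still wedged in their V notches. A slow lift should let them ride up the slopes and meet.

```bash
python3 - <<'E'
from h import *
p=np.array(ctrl.state()["eef_pos"]);p[:2]=.662,.0682
for i in range(1,6):
    ctrl.movel([p[0],p[1],.029+.0025*i],max_speed=.01)
    s=ctrl.state();print(s["grip_width"].__round__(4),np.round(s["eef_pos"],4),np.round(s["wrist_force"],1),s["t"])
snap("side","g4",280,120,460,260)
E
```

```text
0.0734 [0.6626 0.07   0.033 ] [-6.2  7.5 18.7] 16.7667
0.0712 [0.6626 0.07   0.0354] [-6.5  7.9 18.6] 17.1667
0.0684 [0.6626 0.07   0.0381] [-6.7  7.8 20.9] 17.5667
0.0653 [0.6626 0.07   0.0407] [-8.2  7.3 23.3] 17.9667
0.0471 [0.6625 0.0681 0.0419] [ 2.2 -1.4  3.6] 18.3667
```

View pics/g4.png

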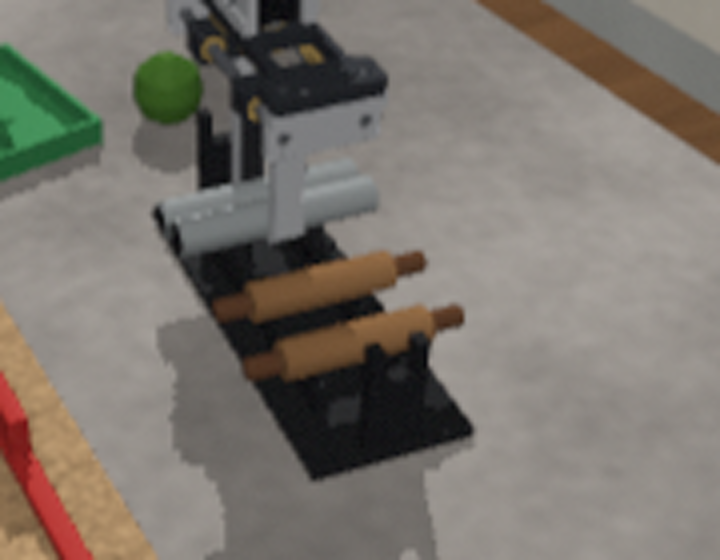

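Both tubes are now held side by side (47 mm). Carry them to the blue tray and release them over the crest.

```bash
cat >> h.py <<'E'
def place(x,y,jaw,off=.0095,g=22):
    ctrl.close(g)
    p=np.array(ctrl.state()["eef_pos"]); ctrl.movel([p[0],p[1],.17],max_speed=.12)
    s=ctrl.state();print("lift",s["grip_width"],s["wrist_force"])
    ctrl.movel([x,y,.17],rot(jaw*D),max_speed=.16)
    ctrl.movel([x,y,.06],max_speed=.12)
    print("hit",ctrl.movel([x,y,.030+.012-off-.002],max_speed=.02,max_force=4))
    s=ctrl.state();print("down",np.round(s["eef_pos"],4),s["grip_width"],s["t"])
E
python3 - <<'E'
from h import *
place(.478,-.334,-93.9)
snap("side","g5",290,260,470,400)
E
```

```text
lift 0.047080196633751785 [-0.28477617 -0.15719286 -2.03595905]
hit True
down [ 0.4779 -0.3335  0.0336] 0.04752150748750227 25.0167
```

View pics/g5.png

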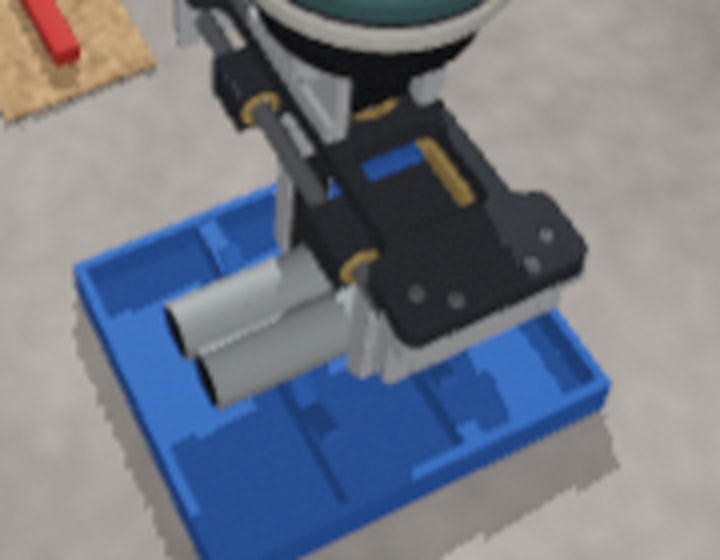

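The pair rests on the rib crests near the tray's middle, at the expected height. Release, then look.

```bash
python3 - <<'E'
from h import *
ctrl.gripper_open(); ctrl.pause(.3)
p=np.array(ctrl.state()["eef_pos"]); ctrl.movel([p[0],p[1],.2],max_speed=.15)
ctrl.movel([.55,-.1,.25],max_speed=.25)
snap("top","g6",395,190,495,290,5); print(ctrl.state()["t"])
E
```

```text
28.6833
```

View pics/g6.png

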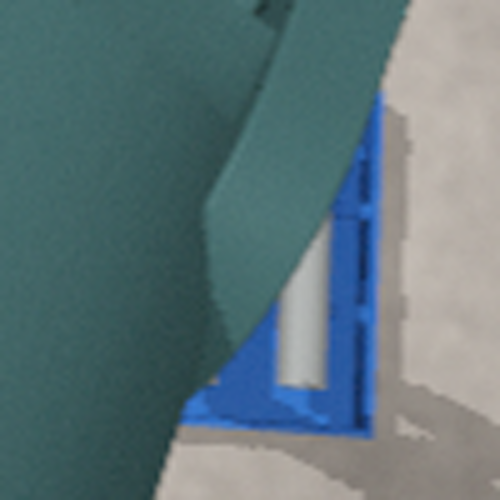

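One tube is in its groove (305,300) and the arm hides the other. I'll pick the pins and check the blue tray on the way.

```bash
python3 - <<'E'
from h import *
x,y=.6475,-.0382
k=pick(x,y,82.2)
ctrl.close(20); s=ctrl.state();print(s["grip_width"],s["eef_pos"],k)
for i in range(1,7):
    ctrl.movel([x,y,.029+.0025*i],max_speed=.01)
    s=ctrl.state();print(round(s["grip_width"],4),np.round(s["eef_pos"],4),np.round(s["wrist_force"],1),s["t"])
    if s["grip_width"]<.049: break
a=cv2.resize(ctrl.camera("side")[120:400,280:480],None,fx=2,fy=2); b=cv2.resize(ctrl.camera("top")[190:290,395:495],(400,400)); b=np.vstack([b,np.zeros((160,400,3),np.uint8)])
cv2.imwrite("pics/g7.png",np.hstack([a,b])[:,:,::-1])
E
```

```text
[(np.float64(1.5589305030766414), 0, array([-0.2 ,  0.48,  0.29,  1.56, -0.14,  1.12,  1.56])), (np.float64(1.2672077131965933), -180, array([-0.62,  0.64,  0.96,  1.58, -0.55,  1.21, -1.27]))]
hit False
0.07622011642810934 [ 0.64792755 -0.03693354  0.03003149] -180
0.0734 [ 0.648  -0.0369  0.0328] [-7.5  8.3 20.2] 32.25
0.0714 [ 0.648  -0.037   0.0353] [-7.5  7.  20.1] 32.65
0.0685 [ 0.648  -0.037   0.0379] [-7.1  7.3 20.9] 33.05
0.0642 [ 0.6481 -0.0373  0.0406] [-8.1  6.9 24.2] 33.45
0.0475 [ 0.6478 -0.0382  0.0417] [ 0.4 -1.8  2.4] 33.85
```

View pics/g7.png

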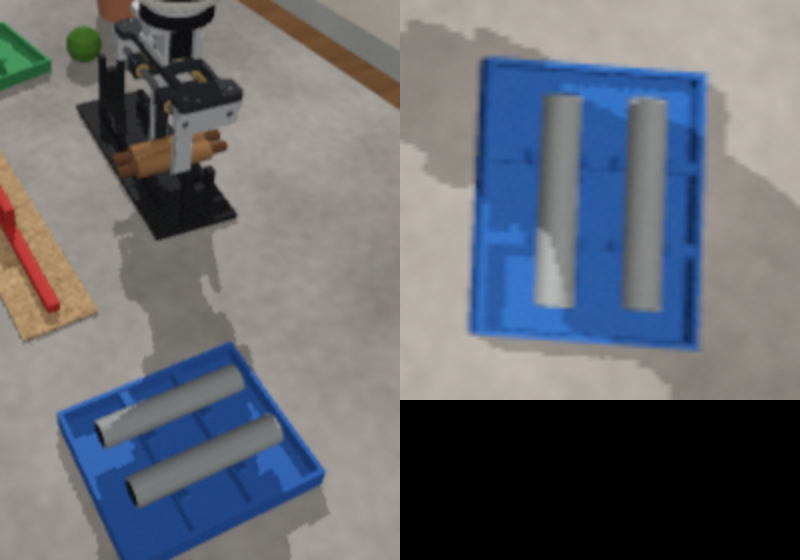

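Both tubes lie in separate grooves of the blue tray, centred lengthways. The pins are gripped side by side. Now the green tray.

```bash
python3 - <<'E'
from h import *
place(.5435,.3175,-83.6)
snap("side","g8",215,90,335,190,5)
E
```

```text
lift 0.047445392622172754 [ 0.35289992  0.57556764 -0.41152064]
hit True
down [0.5434 0.3179 0.033 ] 0.04745288505824468 40.1333
```

View pics/g8.png

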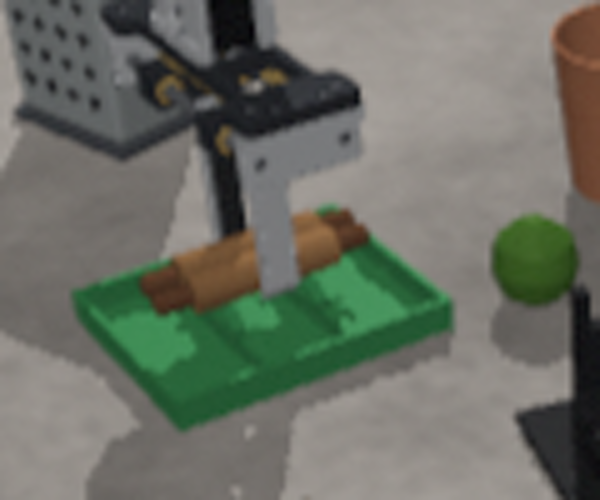

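The pins rest on the green tray's crests, near its middle, and the lime is untouched. Release, retreat over the empty side and check everything.

```bash
python3 - <<'E'
from h import *
ctrl.gripper_open(); ctrl.pause(.3)
p=np.array(ctrl.state()["eef_pos"]); ctrl.movel([p[0],p[1],.25],max_speed=.15)
ctrl.reach([.55,-.12,.3],rot(-90*D)); ctrl.pause(.3)
t=ctrl.camera("top"); s=ctrl.camera("side")
w=mask(t,(6,80,40),(20,255,255)); w[:150]=0;w[265:]=0;w[:,:145]=0;w[:,225:]=0
w=cv2.morphologyEx(w,cv2.MORPH_CLOSE,np.ones((5,3)))
print("pins",*rect(w,"top",.034,2),sep="\n")
print("groove",[(np.array([543.5,317.5])+i*27*np.array([-np.sin(6.4*D),np.cos(6.4*D)])).round(1) for i in(1,-1)])
a=cv2.resize(t[120:270,140:390],None,fx=3,fy=3)
cv2.imwrite("pics/g9.png",a[:,:,::-1]); cv2.imwrite("pics/g9s.png",s[:,:,::-1]);print(ctrl.state()["t"])
E
```

```text
pins
(array([542.1, 343.7]), array([130.5,  22.6]), np.float32(6.3), array([169., 212.]))
(array([544.7, 289.6]), array([131. ,  21.1]), np.float32(6.2), array([191., 211.]))
groove [array([540.5, 344.3]), array([546.5, 290.7])]
44.9667
```

View pics/g9.png

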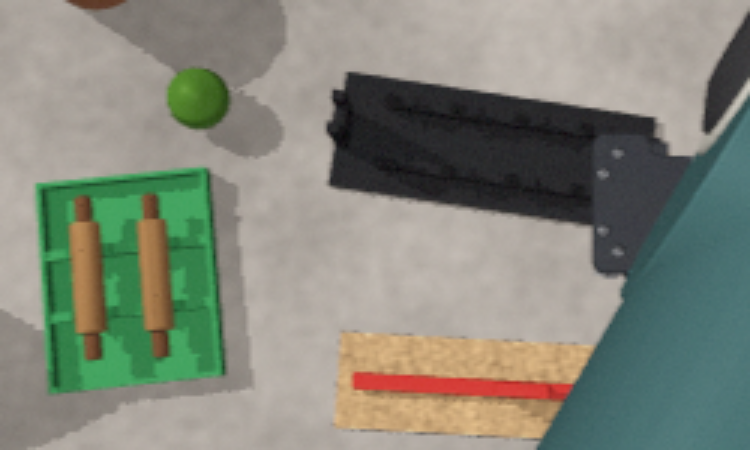

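View pics/g9s.png

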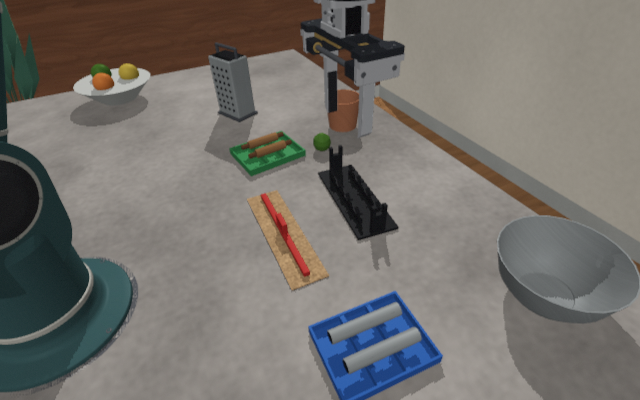

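The pins are in their own grooves, within 2 mm of centre. The tubes are in the blue tray (365,322 and 383,349), the bar is on the mat (286,235) and the lime is where it was (322,142). The arm is clear, so I'm handing in.

```bash
python3 -c "
from rig import ctrl
ctrl.sign_off()"
```

```text
the job is handed in; nothing more can be done
```

The job is done and handed in at about 45 s of the 128 s allowed. The open jaws were too wide to straddle a single rod in the rack. I gripped each like pair together, squeezed it side by side and released it over its tray's crest so each rod rolled into its own groove.

- **Bar:** I lifted it out and laid it handle up on the mat before anything left the rack. It measured about 2 mm from the mat's centre, with its angle matching the mat's (87.1°).
- **Tubes:** both lie in separate grooves of the blue tray. I judged them centred lengthways to within a few millimetres by eye from the pictures and did not measure them by mask as I did the pins.
- **Pins:** both lie in separate grooves of the green tray, within 2 mm of centre and 0.2° of the groove direction.
- **Lime:** it looked unmoved in the last pictures.

No check failed or disagreed. Before lifting, both pairs stayed wedged in the rack's V notches at about 76 mm grip width, with wrist forces up to about 27 N. A slow lift freed them.

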